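# Centre the flask on the balance pan and tare

### The job

The conical flask stands off-centre and overhanging on the small round pan of the balance, where it would weigh wrong. With light touches of the fingers, without gripping or lifting it, nudge the flask along until it stands in the middle of the pan, upright and still, then let go of it and press the wide blue tare key down fully with a fingertip and release it. Do not tip the flask or knock it off, do not press the round red standby key, do not tare before the flask is centred, and leave the other things on the bench where they are.

Things in the scene. Friction and masses are not known exactly. Their poses are not given: they have to be found in the camera images.
- flask: Conical glass flask with pale blue contents, 102 mm tall, 105 to 195 g, upright and loose on the pan. Origin: centre of its underside; z: its axis. Outside radius 31 mm up to 10 mm height, then a cone narrowing to 13 mm at 73 mm, then a neck of 13 mm radius. Pushed at its foot it slides (about 0.4 to 1.2 N); pushed on the cone it is also pressed down and may stick; pushed on the neck it tips.
- pan_center (a point): Centre of the upper face of the balance's round steel pan, 80 mm in diameter, flat, no rim, 66 mm above the worktop, with an engraved circle of 34 mm radius and a cross. It rides on soft rubber: it dips up to 2 degrees to the loaded side and lies level when the flask is central. Axes as the balance's: -x is the front (keypad side), facing the robot within 20 degrees.
- balance: White bench balance, fixed on the worktop, 130 mm wide (its y), 175 mm deep (its x), deck 55 mm high round the pan. Origin under the middle of the housing, on the worktop; the pan's centre lies 30 mm behind it (+x). The sloped keypad with the display is at the front (-x), below pan height.
- tare_top (a point): Middle of the top face of the wide blue tare key, 44 mm wide (balance y) by 17 mm, at the right of the keypad seen from the robot, 44 mm above the worktop, 102 mm in front of the pan's centre and 30 mm to the right (-y of the balance). The face slopes 14 degrees down toward the front; z points out of it.
- tare_key (a joint): Travel of the blue tare key into the keypad in m: 0 up, 0.004 fully pressed (needs about 4 N); it springs back. It counts as pressed beyond 0.0028.
- standby_top (a point): Middle of the top of the round red standby key, 15 mm in diameter, on the left of the keypad, 72 mm to the left of the tare key. Must not be pressed.
- standby_key (a joint): Travel of the red standby key in m: 0 up, 0.004 fully pressed.
- reagent: Glass bottle with pale contents, small label and blue cap, 56 mm in diameter, 105 mm tall, standing left of the balance; origin at the centre of its underside. Leave alone.
- vial: Small brown vial with black cap, 27 mm in diameter, 52 mm tall, standing left of the balance; origin at the centre of its underside. Leave alone.
- beaker: Small glass beaker, 54 mm in diameter, 71 mm tall, standing empty behind and left of the balance; origin at the centre of its underside. Leave alone.
- forceps: Steel forceps lying on the worktop left of the balance, 137 x 13 x 9 mm, long along its x; origin at the middle of its underside. Leave alone.

How it is judged (in metres and radians):
On the way, in this order (a step that is already met when the one before it is completed fails the run):
1. the flask stands upright and still in the middle of the pan (axis within 6 mm of its centre), let go of (horizontal distance between flask and pan_center below 0.006 m and angle between flask's own z axis and vertical below 0.06 rad and linear speed of flask below 0.01 m/s and contact force between flask and the fingers below 0.02 N), for 0.3 s.
2. the blue tare key is pressed down (2.8 of its 4 mm) by the fingers (value of joint tare_key above 0.0028 m and contact force between the fingers and balance above 0.3 N), for 0.05 s.
At the end, for the whole second after the job is handed in: The flask stands upright and still on the pan with its axis within 6 mm of the pan's centre, and the tare key has come back up after being pressed (horizontal distance between flask and pan_center below 0.006 m and angle between flask's own z axis and vertical below 0.06 rad and z of flask in the frame of pan_center between -0.004 and 0.004 m and linear speed of flask below 0.01 m/s and value of joint tare_key below 0.001 m); the robot touches nothing.
It fails at once if the flask is tipped more than 15 degrees, lifted 12 mm off the pan or knocked off it (angle between flask's own z axis and vertical above 0.26 rad or z of flask in the frame of pan_center above 0.012 m or z of flask in the frame of pan_center below -0.012 m).
It fails at once if the flask is struck or squeezed (over 15 N) or knocked along (over 0.25 m/s) (contact force between flask and the fingers above 15 N or contact force between flask and the arm above 15 N or linear speed of flask above 0.25 m/s).
It fails at once if the tare key is pressed while the flask is off-centre (value of joint tare_key above 0.002 m and horizontal distance between flask and pan_center above 0.008 m).
It fails at once if the red standby key is pressed (value of joint standby_key above 0.002 m).
It fails at once if the bottle, vial, beaker or forceps are disturbed (moved 15 mm) (distance of any of reagent, vial, beaker, forceps from where it was at the start of the episode above 0.015 m).
It also fails if it takes over 42 s, if anything falls off the work surface, if the arm or the gripper's body presses on something with over 40 N, if the wrist force passes 120 N, or if a joint passes its speed limit or range.

### The arm

A 6-joint arm with a two-finger parallel gripper is mounted at the origin on a cart in front of the work surface, level with it; the furniture and walls round the work are solid. World frame = base frame: x ahead of the robot, y to its left, z up, the work surface at z = 0. Lengths are in mm, angles in rad, forces in N, time in s.
With the tool pointing down it reaches from about 350 to 725 mm from the base axis. Payload 6 kg.
Tool frame: the origin (TCP) lies on the centre line of the jaws, within the pads' length; the fingertips stand 17 mm ahead of it and the grasp point (between the pads) lies 2 mm behind it; z points along the fingers, y is the line along which they close (so a half turn about z gives the same grasp; the last joint's range is limited). The gripper opens to 85 mm and grips with 20 to 120 N. Pads are 22 mm wide; open, the fingers measure 114 mm over their backs; the gripper's body (76 mm by 85 mm) begins 54 mm behind the grasp point. The pads swing forward as they close: fully open they stand 13 mm farther back than shut.
Start: joints at [-0.928, 0.04, 0.085, 0, -1.615, -0.334], TCP at [182.359, -571.595, 248.261] pointing down, gripper open.
Joint ranges: [-2.56, 2.56], [-1.29, 2.01], [-1.08, 1.49], [-3.29, 1.98], [-2.81, -0.18], [-2.99, 2.99]. Speed limits (rad/s): [2.57, 2.57, 3.01, 3.14, 3.14, 3.14].

### API

Orientations are given as a rotation vector (axis times angle).
In Python, from workcell import arm, capture, close_job gives the robot as it stands (arm), with the cameras as plain functions and the job as plain functions.
- The arm moves only by the shell command python3 inch.py, which reads ROWS from standard input. ROWS is a JSON object whose key "deltas" holds a list of rows, 1 to 5 of them, each of 5 numbers: the finger opening in mm, then dx, dy, dz in mm, then a turn about the tool's z in rad; each row shifts and turns the commanded pose from where the row before left it, along the tool's axes as they then stand; what a row does not reach is not made up. A row lasts 1/10 s, in which the tool goes at most 50 mm and 0.15 rad, less where a joint would pass 70% of its speed; a pose out of reach is approached as far as the arm can. The fingers move at their own pace and stop on an object; the grip force is fixed at half the most. Time passes only in rows, so rows that do not move let the fingers close. It prints the time, the measured TCP pose, the force, the opening and the grip force at its end. Input that does not fit is refused with a message, and nothing moves.
- arm.observe(): the state, without advancing time (a new reading comes with each control period).
- capture(name): name is "side" or "top"; returns a dict with "frame" (480x640x3 uint8, blue, green, red), "fx", "fy", "cx", "cy" (pixels), "k1" (the pictures are not rectified: a ray, as slopes to the right and down, at radius r is drawn at 1 + k1 r^2 times it, then the intrinsics apply), "world_from_camera" (4x4, takes a point from camera to world coordinates). Camera axes: x right, y down, z forward; pixel columns grow to the right and rows downward; lengths in mm; the calibration is good to about 2 mm. A picture is of the moment at which its call begins. There is no depth.
- close_job(): hands the job in; it is judged then, once.
The state is a dict: "t": time; "q": joint angles; "joint_velocities": joint speeds; "joint_efforts": joint torques, N m; "tool_pos": TCP position; "eef_rot": TCP orientation; "wrist_force": force on the tool from outside, world axes, zero at the start; "wrist_torque": the same for the moment, N m; "grip_width": finger opening in mm; "grasp_force": force on a finger pad.
Only numpy, scipy, OpenCV 4.12 (cv2) and the standard library are available. Lean on these libraries where they do the work, as an engineer would, in place of code of your own. Each camera call takes 0.05 s, during which the arm holds its last target. There are 200 camera calls.

## Working session

There is one attempt and no reset: what is moved stays moved. The work goes in short steps, Python scripts to look and compute and a shell command to move; the robot and the scene stay as the last step left them, time stands still between calls to the robot, and variables do not carry over. Pictures are saved under pics/ and viewed, at most 10 in all, crops included, and the job is handed in when it is done.

```bash
ls; mkdir -p pics
python3 - <<'E'
from workcell import arm, capture, close_job
import cv2,numpy as np
for n in("side","top"):
    c=capture(n);cv2.imwrite(f"pics/{n}0.png",c["frame"])
    print(n,c["fx"],c["fy"],c["cx"],c["cy"],c["k1"],np.round(c["world_from_camera"],3).tolist())
s=arm.observe();print(s["t"],s["tool_pos"],s["eef_rot"],s["grip_width"])
E
```

```text
inch.py
pics
workcell.py
side 603.6623824418075 603.6623824418075 320.0702500210553 238.43312006066077 -0.17210465324127375 [[-0.999, -0.022, 0.046, 531.382], [-0.05, 0.606, -0.794, 942.624], [-0.01, -0.795, -0.606, 640.322], [0.0, 0.0, 0.0, 1.0]]
top 495.15886377447265 495.15886377447265 321.8031565236293 240.4774317150117 -0.11816824193329657 [[-0.041, -0.967, 0.251, 379.671], [-0.999, 0.04, -0.007, 193.717], [-0.003, -0.251, -0.968, 918.58], [0.0, 0.0, 0.0, 1.0]]
0.1 [ 182.32862712 -571.34697709  247.38545247] [ 4.83047818e-01 -3.10384292e+00 -2.42692339e-03] 85.44606858164852
```

View pics/side0.png

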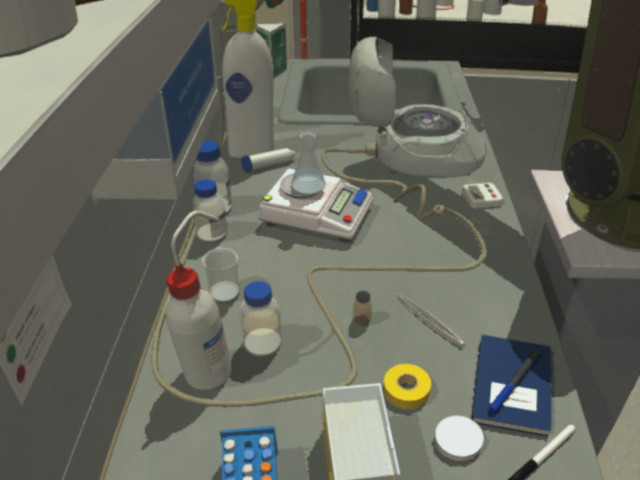

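View pics/top0.png

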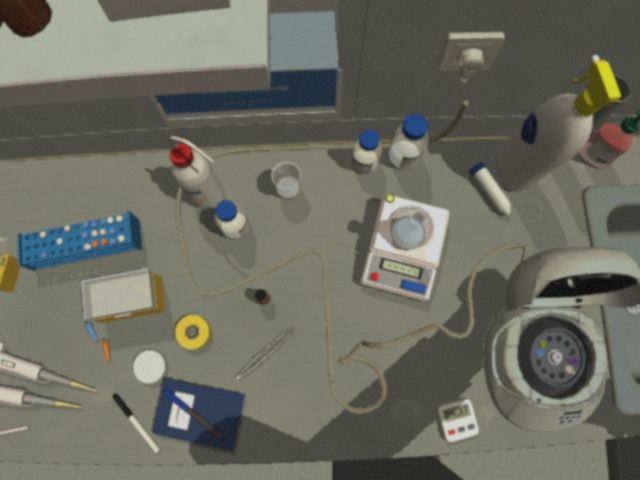

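The balance is at about (405,245) in top and (318,203) in side, with the flask left-front of the pan's middle. I'll enlarge both views.

```bash
cat > h.py <<'E'
from workcell import arm, capture, close_job
import cv2,numpy as np
def cam(n):
    c=capture(n);c["K"]=np.array([[c["fx"],0,c["cx"]],[0,c["fy"],c["cy"]],[0,0,1]]);c["D"]=np.array([c["k1"],0,0,0.]);c["T"]=np.array(c["world_from_camera"]);return c
def proj(c,P):
    W=np.linalg.inv(c["T"]);return cv2.projectPoints(np.float64(P).reshape(-1,1,3),cv2.Rodrigues(W[:3,:3])[0],W[:3,3],c["K"],c["D"])[0][:,0]
def at_z(c,uv,z):
    p=cv2.undistortPoints(np.float64(uv).reshape(-1,1,2),c["K"],c["D"])[:,0]
    d=np.c_[p,np.ones(len(p))]@c["T"][:3,:3].T;o=c["T"][:3,3]
    return o+d*((z-o[2])/d[:,2:])
def crop(c,x,y,w,h,s): return cv2.resize(c["frame"][y:y+h,x:x+w],None,fx=s,fy=s,interpolation=cv2.INTER_CUBIC)
E
python3 - <<'E'
from h import *
t=cam("top");s=cam("side")
a=crop(t,355,185,100,120,5);b=crop(s,252,125,130,120,5)[:, :]
cv2.imwrite("pics/t1.png",a);cv2.imwrite("pics/s1.png",b)
E
```

```text
(no output)
```

View pics/t1.png

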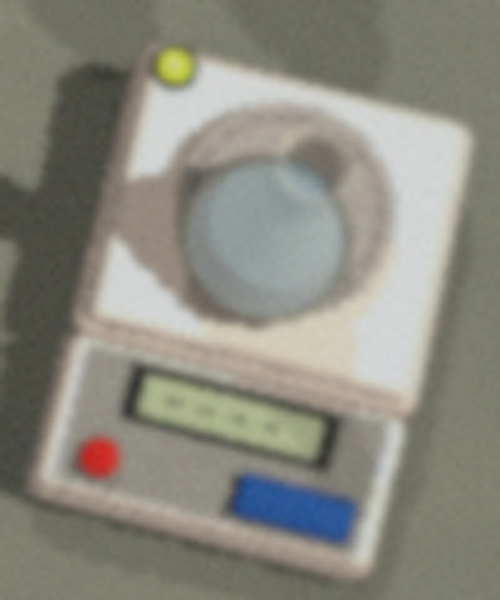

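View pics/s1.png

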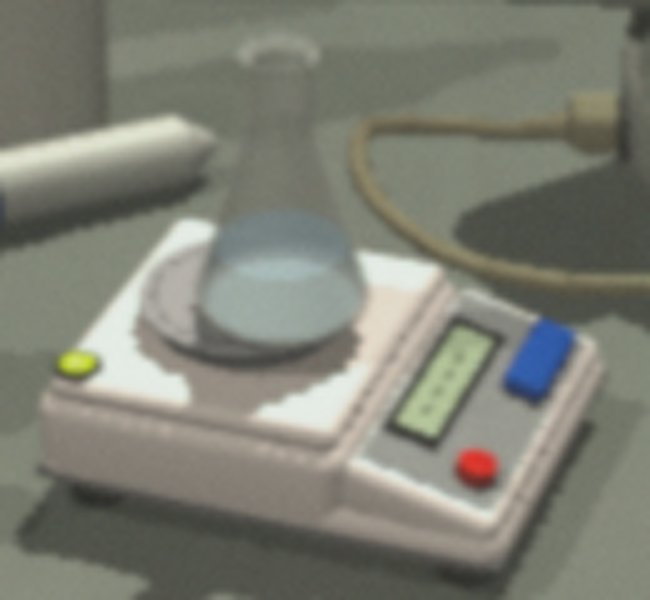

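```bash
cat > fit.py <<'E'
from h import *
from scipy.optimize import least_squares
def keys(c):
    hsv=cv2.cvtColor(c["frame"],cv2.COLOR_BGR2HSV);o=[]
    x,y,w,h=(355,185,100,120) if abs(c["fx"]-495)<20 else (252,125,130,120)
    for lo,hi in(((105,150,60),(125,255,255)),((0,170,80),(6,255,255))):
        m=cv2.inRange(hsv,lo,hi)[y:y+h,x:x+w]
        n,l,st,ce=cv2.connectedComponentsWithStats(m);k=1+np.argmax(st[1:,4]);o.append(ce[k]+[x,y])
    return np.array(o)
def R(a):return np.array([[np.cos(a),-np.sin(a)],[np.sin(a),np.cos(a)]])
def tri(c1,u1,c2,u2):
    A=[];
    M=lambda c:np.linalg.inv(c["T"])[:3]
    un=lambda c,u:cv2.undistortPoints(np.float64(u).reshape(-1,1,2),c["K"],c["D"])[:,0].T
    X=cv2.triangulatePoints(M(c1),M(c2),un(c1,u1),un(c2,u2));return (X[:3]/X[3]).T
E
python3 - <<'E'
from fit import *
t=cam("top");s=cam("side")
kt,ks=keys(t),keys(s);print(kt,ks);K=tri(t,kt,s,ks);print("keys tri",K)
print("z44 top",at_z(t,kt,43),"side",at_z(s,ks,43))
d=K[1]-K[0];yaw=np.arctan2(d[1],d[0])-np.pi/2;print("yaw",yaw)
un=lambda p,o:(np.float64(p)+.5)/5-.5+o
# pan edge, flask edge
pt=un([(395,205),(290,103),(378,150),(345,118),(225,122),(180,160)],[355,185])
ps=un([(140,300),(150,262),(185,345),(240,360),(158,325)],[252,125])
ft=un([(185,230),(347,235),(255,322),(198,280),(330,290)],[355,185])
fs=un([(202,300),(365,292),(283,349),(225,335),(340,333)],[252,125])
def circ(P,r):
    f=lambda c:np.hypot(*(P[:,:2]-c).T)-r
    q=least_squares(f,P[:,:2].mean(0));return q.x,np.round(q.fun,1)
print("pan top",circ(at_z(t,pt,66),40));print("pan side",circ(at_z(s,ps,66),40))
print("fl top",circ(at_z(t,ft,71),31));print("fl side",circ(at_z(s,fs,71),31))
print("pan from key",K[0,:2]+R(yaw)@[102,30])
E
```

```text
[[412.9025974  286.15584416]
 [374.24242424 276.        ]] [[359.43434343 196.39393939]
 [347.11111111 217.77777778]]
keys tri [[514.16118709  27.48645112  40.12784572]
 [535.55143384  95.96988331  40.75060987]]
z44 top [[515.72873179  27.65705342  43.        ]
 [537.2360784   95.88463396  43.        ]] side [[512.28176259  32.70218164  43.        ]
 [533.50148739  99.98462275  43.        ]]
yaw -0.3027408466239174
pan top (array([621.17866186,  24.51484002]), array([-0.4, -0.4,  0.7,  0.9, -1.7,  1.7]))
pan side (array([616.27909278,  28.84547409]), array([-0.7,  3.1, -0.3,  3.2, -2.3]))
fl top (array([609.63712008,  33.72739552]), array([-2. , -1.9,  1.3, -1.1, -1.1]))
fl side (array([603.28348576,  40.21630537]), array([-2.1, -1.9,  1.1, -0.7, -1.1]))
pan from key [620.46665129  25.71211144]
```

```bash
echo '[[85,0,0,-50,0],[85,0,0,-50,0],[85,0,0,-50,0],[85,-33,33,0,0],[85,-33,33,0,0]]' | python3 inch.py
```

```text
refused: ROWS must be an object with the rows under "deltas". Nothing was moved.
```

Wrong form. The message asks for an object with the rows under "deltas", so I'll send the same numbers that way.

```bash
echo '{"deltas":[[85,0,0,-50,0],[85,0,0,-50,0],[85,0,0,-50,0],[85,-33,33,0,0],[85,-33,33,0,0]]}' | python3 inch.py; echo '{"deltas":[[85,-33,33,0,0],[85,-33,33,0,0],[85,-33,33,0,0],[85,-33,33,0,0],[85,-33,33,0,0]]}' | python3 inch.py
cat > to.py <<'E'
# usage: to.py x y z ydir_deg -> displacement in tool axes (after turn) and the turn needed
from workcell import arm, capture, close_job
import sys,numpy as np
from scipy.spatial.transform import Rotation as Ro
x,y,z,a=map(float,sys.argv[1:5]);s=arm.observe();M=Ro.from_rotvec(s["eef_rot"]).as_matrix()
p=np.array(s["tool_pos"]);d=np.array([x,y,z])-p;cur=np.degrees(np.arctan2(M[1,1],M[0,1]))
tw=(a-cur+180)%360-180
print("t",s["t"],"pos",p.round(1),"ydir",cur.round(1),"q",np.round(s["q"],2),"w",round(s["grip_width"],1),"F",np.round(s["wrist_force"],1))
print("tool d now",(M.T@d).round(1),"turn tool z",np.radians(-tw).round(3))
N=Ro.from_euler("z",tw,degrees=True).as_matrix()@M;print("tool d after turn",(N.T@d).round(1))
E
python3 to.py 527 103 398 140
```

```text
t: 0.8
tool_pos: [226.0, -489.0, 399.1]
eef_rot: [-0.479, 3.104, -0.002]
wrist_force: [1.9, 0.3, -1.2]
grip_width: 85.1
grasp_force: 0.0
t: 1.3
tool_pos: [332.5, -279.6, 398.5]
eef_rot: [-0.483, 3.104, -0.0]
wrist_force: [1.5, 0.2, -0.2]
grip_width: 85.1
grasp_force: 0.0
t 1.3 pos [ 332.5 -279.6  398.5] ydir 107.7 q [-0.23 -0.33  0.04 -0.   -1.93 -1.03] w 85.1 F [ 1.5  0.2 -0.2]
tool d now [-301.5  305.5    0.6] turn tool z -0.564
tool d after turn [-418.1   96.9    0.7]
```

```bash
echo '{"deltas":[[85,-33,33,0,0],[85,-33,33,0,0],[85,-33,33,0,0],[85,-33,33,0,0],[85,-33,33,0,0]]}' | python3 inch.py >/dev/null; echo '{"deltas":[[85,-33,33,0,0],[85,-33,33,0,0],[85,-33,33,0,0],[85,-33,33,0,0],[85,0,0,0,0]]}' | python3 inch.py
python3 to.py 527 103 100 140
```

```text
t: 2.3
tool_pos: [526.3, 96.4, 394.7]
eef_rot: [0.489, -3.098, 0.001]
wrist_force: [-0.3, -0.1, -1.1]
grip_width: 85.1
grasp_force: 0.0
t 2.3 pos [526.3  96.4 394.7] ydir 107.9 q [ 0.56 -0.06  0.26 -0.   -1.89 -1.81] w 85.1 F [-0.3 -0.1 -1.1]
tool d now [ -4.4   5.9 294.7] turn tool z -0.56
tool d after turn [ -7.2   3.6 294.7]
```

```bash
echo '{"deltas":[[85,0,0,30,-0.14],[85,0,0,40,-0.14],[85,0,0,40,-0.14],[85,0,0,40,-0.14],[85,-7,3,40,0]]}' | python3 inch.py >/dev/null; echo '{"deltas":[[85,0,0,40,0],[85,0,0,40,0],[85,0,0,20,0],[85,0,0,0,0],[85,0,0,0,0]]}' | python3 inch.py
python3 to.py 527 103 75 140
python3 - <<'E'
from h import *
t=cam("top");s=cam("side")
cv2.imwrite("pics/m2.png",np.hstack([crop(t,330,160,130,150,3),crop(s,250,100,130,150,3)]))
E
```

```text
t: 3.3
tool_pos: [527.6, 98.9, 109.5]
eef_rot: [-1.322, 2.849, -0.001]
wrist_force: [0.5, 0.4, 1.3]
grip_width: 84.6
grasp_force: 0.0
t 3.3 pos [527.6  98.9 109.5] ydir 139.8 q [ 0.56 -0.1  -0.31  0.   -1.36 -1.26] w 84.6 F [0.5 0.4 1.3]
tool d now [-2.7  3.1 34.5] turn tool z -0.004
tool d after turn [-2.7  3.1 34.5]
```

View pics/m2.png

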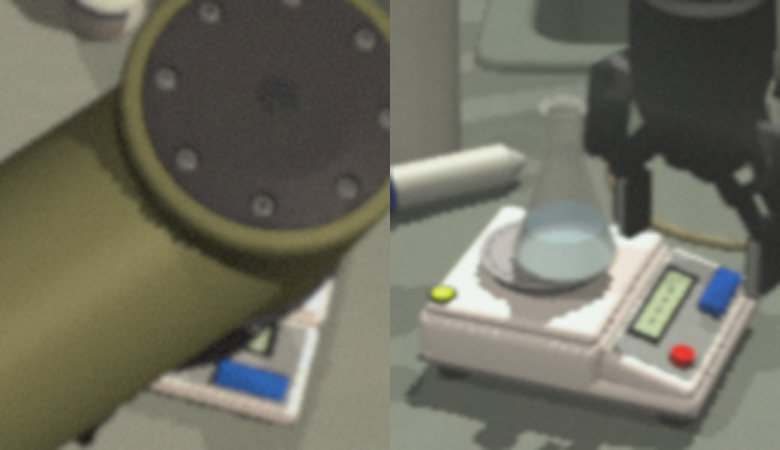

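The side view shows knuckles bulging outside the finger (crop (600,105)), so the outer face could hit the neck. I'll turn 45° and push with the finger's corner instead.

```bash
echo '{"deltas":[[85,0,0,0,-0.14],[85,0,0,0,-0.14],[85,0,0,0,-0.14],[85,0,0,0,-0.14],[85,0,0,0,-0.14]]}' | python3 inch.py >/dev/null; echo '{"deltas":[[85,0,0,0,-0.09],[85,0,0,0,0]]}' | python3 inch.py
python3 to.py 513.5 72.6 76 185
```

```text
t: 4.1
tool_pos: [527.9, 99.5, 110.2]
eef_rot: [-2.316, 2.119, -0.002]
wrist_force: [-0.8, -0.3, -0.5]
grip_width: 85.4
grasp_force: 0.0
t 4.1 pos [527.9  99.5 110.2] ydir -174.9 q [ 0.56 -0.1  -0.31  0.   -1.36 -0.47] w 85.4 F [-0.8 -0.3 -0.5]
tool d now [25.5 16.8 34.1] turn tool z 0.001
tool d after turn [25.6 16.8 34.1]
```

```bash
echo '{"deltas":[[85,12,8,0,0],[85,13,9,0,0],[85,0,0,20,0],[85,0,0,14,0],[85,0,0,0,0]]}' | python3 inch.py >/dev/null; echo '{"deltas":[[85,0,0,0,0]]}' | python3 inch.py
python3 to.py 513.5 72.6 76 185;python3 - <<'E'
from h import *
s=cam("side");t=cam("top")
cv2.imwrite("pics/m3.png",np.hstack([crop(s,265,130,110,110,5),crop(t,370,200,50,110,5)]))
from workcell import arm, capture, close_job
from scipy.spatial.transform import Rotation as Ro
o=arm.observe();M=Ro.from_rotvec(o["eef_rot"]).as_matrix();p=np.array(o["tool_pos"])
for l in[(11,-57,4),(-11,-57,4),(11,57,4)]:
  w=p+M@np.array(l);print(l,w.round(1),(proj(s,w)[0]-[265,130])*5)
E
```

```text
t: 4.7
tool_pos: [512.3, 72.4, 74.5]
eef_rot: [2.316, -2.122, 0.0]
wrist_force: [-0.2, -0.3, 0.8]
grip_width: 85.0
grasp_force: 0.0
t 4.7 pos [512.3  72.4  74.5] ydir -175.0 q [ 0.53 -0.13 -0.4   0.   -1.3  -0.44] w 85.0 F [-0.2 -0.3  0.8]
tool d now [-0.1 -1.2 -1.5] turn tool z 0.0
tool d after turn [-0.1 -1.2 -1.5]
(11, -57, 4) [570.6  66.9  71.3] [305.80146677 314.61314885]
(-11, -57, 4) [568.7  88.8  71.3] [308.78294344 349.85953677]
(11, 57, 4) [457.   56.9  71.1] [633.54543072 305.8459722 ]
```

View pics/m3.png

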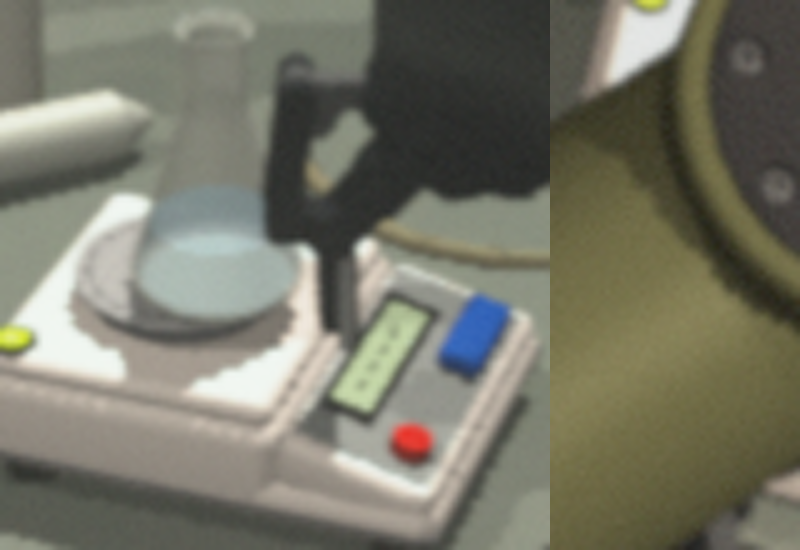

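Bulge reaches about 19 mm out beyond the fingertip (crop (270,230) against tip (322,335)). I'll turn 23° more so the finger's side near its corner makes contact and the knuckle and body stay clear.

```bash
echo '{"deltas":[[85,0,0,0,-0.13],[85,0,0,0,-0.14],[85,0,0,0,-0.13],[85,0,0,0,0]]}' | python3 inch.py>/dev/null
python3 to.py 518 50.5 75 208
cat > track.py <<'E'
# flask displacement in the side view relative to the first picture (template of the neck and liquid, at z 80)
from fit import *
import sys
def grab(n=4): 
    cs=[cam("side") for _ in range(n)];c=cs[0];c["f"]=np.mean([k["frame"] for k in cs],0).astype(np.uint8);return c
c=grab();g=c["f"]
ref=cv2.imread("pics/side0.png");res=[]
for name,(x,y,w,h),z in(("liquid",(291,170,24,26),80),("bottom",(295,185,28,14),70),("rim",(298,130,20,14),166)):
    # subpixel via 4x upsampling
    T=cv2.resize(ref[y:y+h,x:x+w],None,fx=4,fy=4,interpolation=cv2.INTER_CUBIC)
    S=cv2.resize(g[y-20:y+h+20,x-30:x+w+30],None,fx=4,fy=4,interpolation=cv2.INTER_CUBIC)
    m=cv2.matchTemplate(S,T,cv2.TM_CCOEFF_NORMED);_,v,_,l=cv2.minMaxLoc(m)
    duv=np.array(l)/4-[30,20];u0=np.array([x+w/2,y+h/2])
    P=at_z(c,[u0,u0+duv],z);print(name,round(v,2),duv,"moved mm",(P[1]-P[0])[:2].round(1))
E
python3 track.py
```

```text
t 5.2 pos [512.8  73.   75.1] ydir -152.0 q [ 0.53 -0.13 -0.4   0.   -1.3  -0.04] w 85.1 F [-0.6 -0.1  0.5]
tool d now [22.3  6.   0. ] turn tool z 0.001
tool d after turn [22.3  6.   0. ]
liquid 1.0 [0. 0.] moved mm [0. 0.]
bottom 1.0 [0. 0.] moved mm [0. 0.]
rim 1.0 [0. 0.] moved mm [0. 0.]
```

```bash
echo '{"deltas":[[85,10,3,0,0],[85,10,3,0,0],[85,2,0,0,0],[85,0,0,0,0]]}' | python3 inch.py>/dev/null
python3 to.py 518 50.5 75 208
python3 track.py
python3 - <<'E'
from h import *
s=cam("side")
cv2.imwrite("pics/m4.png",crop(s,265,130,110,110,5))
E
```

```text
t 5.8 pos [517.5  49.8  74.2] ydir -152.1 q [ 0.48 -0.13 -0.39 -0.   -1.3   0.  ] w 85.0 F [ 0.1 -0.4 -0. ]
tool d now [-0.4 -0.7 -0.8] turn tool z -0.002
tool d after turn [-0.4 -0.7 -0.8]
liquid 1.0 [0. 0.] moved mm [0. 0.]
bottom 1.0 [0. 0.] moved mm [0. 0.]
rim 1.0 [0. 0.] moved mm [0. 0.]
```

View pics/m4.png

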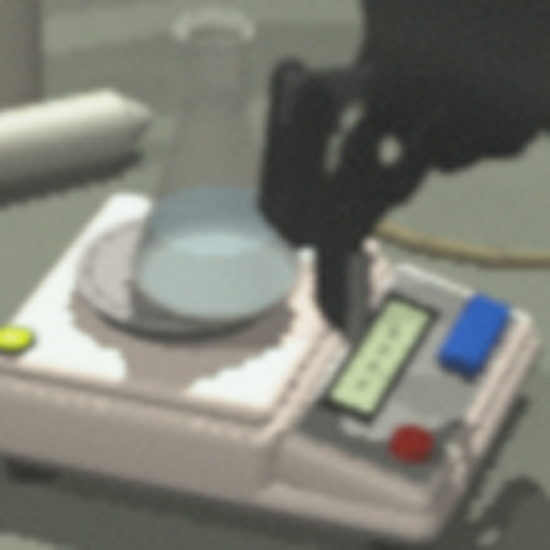

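```bash
echo '{"deltas":[[85,2.8,-1.1,0,0],[85,2.8,-1.1,0,0],[85,2.8,-1.1,0,0],[85,2.8,-1.1,0,0],[85,2.8,-1.1,0,0]]}' | python3 inch.py|grep -E "pos|force"; python3 track.py;echo '{"deltas":[[85,2.8,-1.1,0,0],[85,1.9,-0.8,0,0],[85,0,0,0,0]]}' | python3 inch.py|grep -E "pos|force"; python3 track.py
```

```text
tool_pos: [529.1, 40.5, 74.2]
wrist_force: [0.1, -0.2, -0.2]
grasp_force: 0.0
liquid 0.96 [-0.25  0.25] moved mm [0.4 0.8]
bottom 0.96 [-1.25  0.  ] moved mm [2.2 0.1]
rim 0.82 [-24.25   2.5 ] moved mm [39.8  9.9]
tool_pos: [532.8, 37.4, 74.3]
wrist_force: [0.1, 0.9, 0.7]
grasp_force: 0.2
liquid 0.94 [-0.75  0.25] moved mm [1.2 0.9]
bottom 0.9 [-2.25  0.  ] moved mm [3.9 0.1]
rim 0.82 [-24.25   2.5 ] moved mm [39.8  9.9]
```

```bash
echo '{"deltas":[[85,2.3,-0.9,0,0],[85,2.3,-0.9,0,0],[85,2.3,-0.9,0,0],[85,0,0,0,0]]}' | python3 inch.py|grep -E "pos|force"; echo '{"deltas":[[85,-9.3,3.7,0,0],[85,-18.5,7.5,0,0],[85,-18.5,7.5,0,0],[85,0,0,0,0]]}' | python3 inch.py|grep -E "pos|force"; python3 track.py
```

```text
tool_pos: [538.6, 32.4, 74.3]
wrist_force: [-0.4, 1.0, 1.1]
grasp_force: 0.2
tool_pos: [498.8, 66.0, 74.4]
wrist_force: [-0.4, -1.0, 0.2]
grasp_force: 0.0
liquid 0.97 [-3.25 -1.5 ] moved mm [ 6.1 -4.8]
bottom 0.94 [-3.5  -1.25] moved mm [ 6.4 -3.8]
rim 0.95 [-3.75 -1.  ] moved mm [ 6.5 -3.4]
```

```bash
echo '{"deltas":[[85,0,0,0,0.12],[85,0,0,0,0.12],[85,0,0,0,0]]}' | python3 inch.py>/dev/null; python3 to.py 533 59.6 75 194
```

```text
t 8.55 pos [500.4  64.4  74.2] ydir -165.9 q [ 0.53 -0.17 -0.43 -0.   -1.31 -0.28] w 85.0 F [-0.1  0.2 -0. ]
tool d now [ 12.6 -30.5  -0.9] turn tool z 0.002
tool d after turn [ 12.6 -30.5  -0.9]
```

```bash
echo '{"deltas":[[85,4,-15,0,0],[85,8,-15,0,0],[85,0,0,0,0]]}' | python3 inch.py>/dev/null; echo '{"deltas":[[85,2.6,-1.5,0,0],[85,2.6,-1.5,0,0],[85,2.6,-1.5,0,0],[85,2.6,-1.5,0,0],[85,0,0,0,0]]}' | python3 inch.py|grep -E "pos|force";python3 track.py;  echo '{"deltas":[[85,1.7,-1,0,0],[85,1.7,-1,0,0],[85,1.7,-1,0,0],[85,0,0,0,0]]}' | python3 inch.py|grep -E "pos|force"; echo '{"deltas":[[85,-8.7,5,0,0],[85,-18,10,0,0],[85,-18,10,0,0],[85,0,0,0,0]]}' | python3 inch.py|grep -E "pos|force"; python3 track.py
```

```text
tool_pos: [540.6, 51.7, 74.4]
wrist_force: [-0.3, 0.6, 0.9]
grasp_force: 0.0
liquid 0.81 [-3.75 -0.75] moved mm [ 6.7 -2.3]
bottom 0.72 [-8.5 -1.5] moved mm [15.1 -4.3]
rim 0.82 [-24.25   2.5 ] moved mm [39.8  9.9]
tool_pos: [544.8, 47.6, 74.3]
wrist_force: [0.5, 0.6, 0.2]
grasp_force: 0.4
tool_pos: [508.2, 86.4, 74.4]
wrist_force: [-0.9, -0.5, -0.7]
grasp_force: 0.0
liquid 0.92 [-4.5 -2. ] moved mm [ 8.4 -6.3]
bottom 0.88 [-5.25 -2.75] moved mm [ 9.8 -8.5]
rim 0.93 [-5.25 -1.75] moved mm [ 9.3 -6.1]
```

```bash
echo '{"deltas":[[85,-20,10,-40,0],[85,-30,20,-35,0],[85,-30,30,-25,0],[85,-35,30,0,0],[85,-35,30,0,0]]}' | python3 inch.py>/dev/null; python3 to.py 512 86 75 194
python3 - <<'E'
from fit import *
t=cam("top");s=cam("side")
f=lambda n:np.mean([cam(n)["frame"] for _ in range(6)],0).astype(np.uint8)
t["frame"]=f("top");s["frame"]=f("side");cv2.imwrite("pics/tavg.png",t["frame"]);cv2.imwrite("pics/savg.png",s["frame"])
cv2.imwrite("pics/m5.png",np.hstack([crop(t,385,200,56,56,7),crop(s,273,145,56,56,7)]))
E
```

```text
t 11.05 pos [355.7 201.2 175.1] ydir -165.9 q [ 1.02 -0.51 -0.5   0.   -1.57 -0.77] w 84.9 F [-0.3  0.3 -0.3]
tool d now [ 149.9 -123.4  100.1] turn tool z 0.001
tool d after turn [ 149.7 -123.6  100.1]
```

View pics/m5.png

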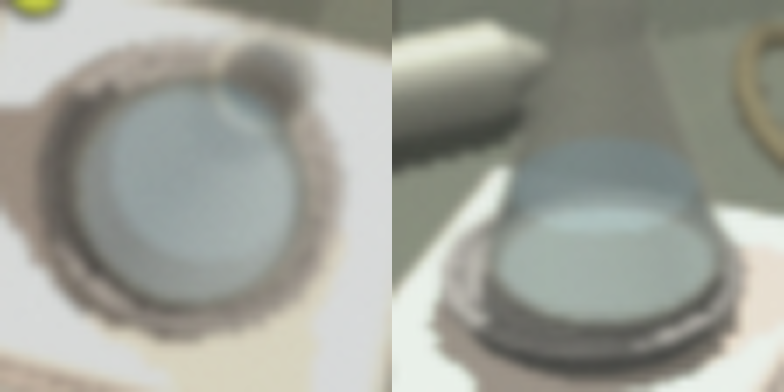

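Top: pan spans x 40–342, y 38–338; flask foot x 77–302, bottom 303. Side: pan 440–748, flask 497–717, so it still needs about 3 mm toward +x. I'll compute it.

```bash
cat > ov.py <<'E'
from fit import *
t=cam("top");s=cam("side");t["frame"]=cv2.imread("pics/tavg.png");s["frame"]=cv2.imread("pics/savg.png")
u=lambda p,o:(np.float64(p)+.5)/7-.5+o
T=lambda p:u(p,[385,200]);S=lambda p:u(np.float64(p)-[392,0],[273,145])
a=at_z(t,T([(40,190),(342,190),(191,38),(77,190),(302,190),(190,304)]),66)[:,:2].round(1);print(a.tolist())
b=at_z(s,S([(440,285),(748,280),(497,265),(717,260),(607,323)]),66)[:,:2].round(1);print(b.tolist())
# edge profiles through the top-view centre line and the side view row
g=cv2.cvtColor(t["frame"],cv2.COLOR_BGR2GRAY);print("top col 412",g[200:256,410:415].mean(1).astype(int).tolist());print("top row 227",g[225:230,385:441].mean(0).astype(int).tolist())
g=cv2.cvtColor(s["frame"],cv2.COLOR_BGR2GRAY);print("side row 184",g[183:187,273:385].mean(0).astype(int)[:60].tolist());print("side col 358",g[165:205,357:362].mean(1).astype(int).tolist() and g[165:205,303:308].mean(1).astype(int).tolist())
E
python3 ov.py
python3 - <<'E'
from fit import *
t=cam("top");s=cam("side");kt,ks=keys(t),keys(s);K=tri(t,kt,s,ks)
for n,c,k in(("t",t,kt),("s",s,ks)):
    P=at_z(c,k,44);d=P[1]-P[0];y=np.arctan2(d[1],d[0])-np.pi/2;pc=P[0,:2]+R(y)@[102,30];print(n,P.round(1).tolist(),"yaw",y,"pan",pc)
    # predicted image outlines for pan & a centred flask, crop px
    o=[385,200] if n=="t" else [273,145]
    a=np.linspace(0,2*np.pi,73)
    for r,z in((40,66),(31,66),(31,76)):
        q=(proj(c,np.c_[pc[0]+r*np.cos(a),pc[1]+r*np.sin(a),0*a+z])-o+.5)*7-.5;print(r,z,"u",q[:,0].min().round(),q[:,0].max().round(),"v",q[:,1].min().round(),q[:,1].max().round())
E
```

```text
[[621.4, 63.6], [618.3, -14.5], [660.9, 21.0], [621.1, 54.1], [618.7, -4.1], [589.7, 27.5]]
[[655.2, 36.6], [577.0, 31.7], [641.6, 26.6], [585.4, 22.4], [611.4, 53.1]]
top col 412 [158, 191, 210, 214, 211, 197, 180, 167, 157, 153, 144, 132, 136, 147, 153, 155, 155, 155, 155, 156, 155, 156, 157, 157, 157, 158, 159, 160, 160, 161, 163, 163, 164, 164, 165, 164, 161, 156, 152, 152, 152, 151, 141, 124, 120, 135, 141, 145, 165, 195, 207, 209, 209, 209, 210, 209]
top row 227 [148, 144, 143, 142, 135, 120, 106, 98, 92, 94, 106, 124, 135, 138, 138, 141, 147, 153, 157, 156, 157, 156, 157, 156, 157, 158, 158, 159, 161, 162, 164, 165, 167, 169, 170, 172, 173, 175, 176, 176, 173, 163, 148, 142, 150, 153, 155, 165, 181, 200, 212, 215, 216, 216, 216, 215]
side row 184 [156, 181, 207, 226, 234, 234, 221, 191, 176, 167, 168, 176, 162, 133, 126, 139, 155, 165, 170, 171, 173, 173, 174, 173, 172, 173, 172, 172, 171, 171, 170, 170, 169, 168, 168, 167, 166, 165, 164, 163, 163, 163, 163, 158, 147, 128, 117, 132, 150, 162, 189, 215, 223, 223, 223, 224, 224, 223, 223, 222]
side col 358 [127, 128, 128, 128, 128, 129, 134, 144, 153, 166, 182, 185, 182, 173, 169, 169, 169, 169, 169, 169, 169, 170, 169, 169, 161, 141, 109, 90, 98, 106, 97, 78, 77, 95, 120, 153, 191, 225, 236, 237]
t [[515.5, 27.6, 44.0], [537.0, 95.8, 44.0]] yaw -0.3059904089109473 pan [621.80321888  25.49788602]
40 66 u 32.0 341.0 v 35.0 334.0
31 66 u 67.0 307.0 v 68.0 300.0
31 76 u 72.0 315.0 v 56.0 290.0
s [[512.2, 33.5, 44.0], [533.9, 100.7, 44.0]] yaw -0.31296520615801504 pan [618.45643049  30.59300133]
40 66 u 37.0 350.0 v 194.0 361.0
31 66 u 72.0 315.0 v 212.0 341.0
31 76 u 70.0 315.0 v 179.0 307.0
```

```bash
echo '{"deltas":[[85,0,0,0,-0.13],[85,0,0,0,-0.13],[85,0,0,0,-0.13],[85,0,0,0,-0.13],[85,0,0,0,-0.13]]}' | python3 inch.py>/dev/null; python3 to.py 520 2 75 231
```

```text
t 12.45 pos [356.4 200.8 174.2] ydir -128.2 q [ 1.01 -0.5  -0.5  -0.   -1.57 -0.11] w 85.0 F [ 0.2 -0.   0.6]
tool d now [251.5  55.   99.1] turn tool z 0.013
tool d after turn [252.2  51.6  99.1]
```

```bash
echo '{"deltas":[[85,42,9,0,0],[85,42,9,0,0],[85,42,9,0,0],[85,42,9,0,0],[85,42,9,0,0]]}' | python3 inch.py>/dev/null;echo '{"deltas":[[85,42,9,0,0],[85,0,0,33,0],[85,0,0,33,0],[85,0,0,30,0],[85,0,0,0,0]]}' | python3 inch.py>/dev/null; python3 to.py 531.7 0.4 74.5 231; cp track.py /tmp/; python3 track.py
```

```text
t 13.45 pos [517.1   0.8  73.3] ydir -128.6 q [ 0.39 -0.13 -0.4  -0.   -1.31  0.51] w 85.0 F [-0.2  0.   0.1]
tool d now [11.7 -8.8 -1.4] turn tool z 0.007
tool d after turn [11.6 -8.8 -1.4]
liquid 0.92 [-4.25 -2.25] moved mm [ 8.  -7.2]
bottom 0.88 [-5.25 -2.75] moved mm [ 9.8 -8.5]
rim 0.92 [-5.25 -1.75] moved mm [ 9.3 -6.1]
```

```bash
echo '{"deltas":[[85,6,-4,-1,0],[85,6,-4,0,0],[85,4,-2.4,0,0],[85,2.6,-1.5,0,0],[85,0,0,0,0]]}' | python3 inch.py|grep pos; python3 track.py; for i in 1; do :; done; echo '{"deltas":[[85,1.7,-1,0,0],[85,1.7,-1,0,0],[85,0,0,0,0]]}' | python3 inch.py|grep -E "pos|grasp"; python3 track.py
```

```text
tool_pos: [542.2, -0.9, 79.0]
liquid 0.92 [-4.25 -2.  ] moved mm [ 7.9 -6.4]
bottom 0.89 [-5.25 -2.5 ] moved mm [ 9.7 -7.7]
rim 0.92 [-5.5  -1.75] moved mm [ 9.7 -6. ]
tool_pos: [545.9, -1.4, 79.1]
grasp_force: 0.0
liquid 0.92 [-4.25 -2.  ] moved mm [ 7.9 -6.4]
bottom 0.89 [-5.25 -2.5 ] moved mm [ 9.7 -7.7]
rim 0.85 [-6.25 -1.75] moved mm [11. -6.]
```

```bash
echo '{"deltas":[[85,-3.5,2,0,0],[85,0,0,4,0],[85,0,0,0,0]]}' | python3 inch.py|grep -E "pos|grasp"; python3 track.py; echo '{"deltas":[[85,1.7,-1,0,0],[85,1.7,-1,0,0],[85,0,0,0,0]]}' | python3 inch.py|grep -E "pos|grasp"; python3 track.py
```

```text
tool_pos: [541.3, -0.7, 74.4]
grasp_force: 0.0
liquid 0.93 [-4.25 -2.  ] moved mm [ 7.9 -6.4]
bottom 0.89 [-5.25 -2.5 ] moved mm [ 9.7 -7.7]
rim 0.92 [-5.25 -1.75] moved mm [ 9.3 -6.1]
tool_pos: [545.8, -1.3, 75.1]
grasp_force: 0.1
liquid 0.92 [-4.5 -2. ] moved mm [ 8.4 -6.3]
bottom 0.89 [-5.25 -2.5 ] moved mm [ 9.7 -7.7]
rim 0.86 [-6.25 -1.5 ] moved mm [10.9 -5.1]
```

Contact is near. Push in 2 mm steps with tracking.

```bash
echo '{"deltas":[[85,1.7,-1,0,0],[85,0,0,0,0]]}' | python3 inch.py|grep -E "pos|grasp"; python3 track.py; echo '{"deltas":[[85,1.7,-1,0,0],[85,0,0,0,0]]}' | python3 inch.py|grep -E "pos|grasp"; python3 track.py; echo '{"deltas":[[85,-8,5,0,0],[85,-12,7,0,0],[85,0,0,0,0]]}' | python3 inch.py|grep -E "pos|grasp"; python3 track.py
```

```text
tool_pos: [547.7, -1.6, 75.1]
grasp_force: 0.4
liquid 0.9 [-5.25 -2.25] moved mm [ 9.8 -7.1]
bottom 0.88 [-6.25 -2.5 ] moved mm [11.4 -7.7]
rim 0.84 [-7.25 -1.5 ] moved mm [12.6 -5.1]
tool_pos: [549.7, -1.9, 75.1]
grasp_force: 0.4
liquid 0.87 [-6.5 -2.5] moved mm [12.  -7.9]
bottom 0.88 [-7.5  -2.75] moved mm [13.7 -8.4]
rim 0.84 [-8.5  -1.75] moved mm [14.7 -5.9]
tool_pos: [525.4, 1.4, 75.2]
grasp_force: 0.0
liquid 0.86 [-6.5 -2.5] moved mm [12.  -7.9]
bottom 0.87 [-8.75 -3.5 ] moved mm [ 16.1 -10.8]
rim 0.9 [-7.75 -1.75] moved mm [13.5 -5.9]
```

```bash
echo '{"deltas":[[85,-12,25,0,0],[85,-10,25,0,0],[85,0,20,0,0],[85,0,0,0,0]]}' | python3 inch.py|grep pos
python3 - <<'E'
from fit import *
f=lambda n:np.mean([cam(n)["frame"] for _ in range(6)],0).astype(np.uint8)
s=cam("side");t=cam("top");s["frame"]=f("side");t["frame"]=f("top")
g=cv2.cvtColor(s["frame"],cv2.COLOR_BGR2GRAY)
for r in(182,184,186):print("side row",r,g[r-1:r+2,273:333].mean(0).astype(int).tolist())
print("col",g[165:205,300:305].mean(1).astype(int).tolist())
cv2.imwrite("pics/m6.png",np.hstack([crop(t,385,200,56,56,7),crop(s,273,145,56,56,7)]))
E
```

```text
tool_pos: [465.0, -40.9, 75.4]
side row 182 [141, 144, 155, 181, 211, 229, 229, 210, 189, 172, 158, 150, 146, 158, 171, 175, 175, 176, 176, 177, 177, 177, 176, 176, 176, 175, 175, 174, 173, 173, 172, 172, 170, 169, 169, 168, 167, 167, 167, 168, 169, 170, 168, 156, 144, 144, 145, 149, 158, 171, 196, 219, 225, 226, 227, 227, 227, 228, 227, 228]
side row 184 [149, 172, 201, 226, 236, 236, 226, 198, 180, 165, 150, 135, 134, 148, 164, 172, 174, 176, 176, 177, 177, 177, 176, 176, 176, 176, 175, 174, 174, 173, 172, 172, 171, 170, 169, 168, 167, 167, 167, 167, 167, 163, 153, 133, 121, 132, 142, 146, 155, 165, 191, 218, 225, 226, 226, 226, 227, 227, 226, 226]
side row 186 [190, 219, 234, 239, 239, 235, 220, 186, 182, 182, 166, 135, 117, 121, 133, 151, 165, 172, 175, 176, 177, 176, 176, 176, 176, 176, 174, 174, 174, 174, 173, 173, 171, 170, 170, 168, 167, 164, 162, 157, 147, 133, 115, 105, 116, 136, 146, 152, 156, 173, 204, 223, 226, 227, 226, 227, 227, 227, 226, 224]
col [130, 131, 132, 132, 132, 134, 141, 150, 160, 174, 188, 190, 187, 177, 173, 173, 173, 173, 173, 173, 173, 173, 174, 172, 163, 140, 109, 95, 103, 116, 111, 85, 76, 91, 120, 146, 174, 218, 237, 240]
```

View pics/m6.png

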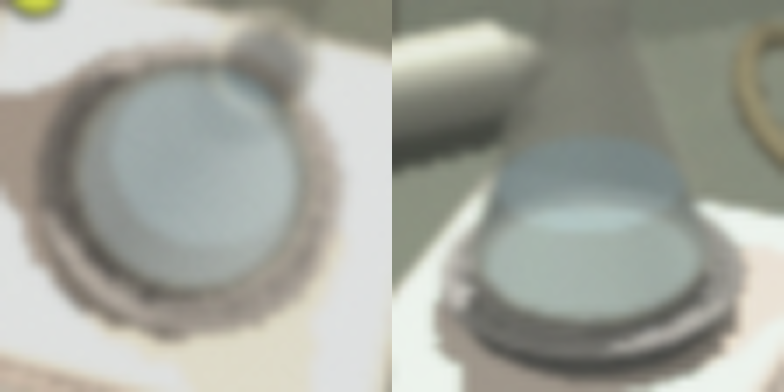

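Side row: flask dark edges at 11.6/44.1 and pan edges at 7.1/50.1, so it is centred within about 1.5 mm in x. The top view (flask 77–300, pan 40–340) agrees. Next is the tare key.

```bash
echo '{"deltas":[[85,0,0,-20,0.13],[85,0,0,0,0.14],[85,0,0,0,0.14],[85,0,0,0,0.14],[85,0,0,0,0.14]]}' | python3 inch.py>/dev/null;echo '{"deltas":[[85,0,0,0,0.14],[85,0,0,0,0.14],[85,0,0,0,0.14],[85,0,0,0,0.09],[85,0,0,0,0]]}' | python3 inch.py>/dev/null; python3 to.py 466.3 44.5 60 162.5
```

```text
t 19.25 pos [465.6 -39.8  95.1] ydir 162.7 q [ 0.35 -0.29 -0.5  -0.   -1.37 -0.65] w 85.1 F [ 0.8  0.5 -0.1]
tool d now [-80.7  24.5  35.1] turn tool z 0.003
tool d after turn [-80.6  24.7  35.1]
```

```bash
echo '{"deltas":[[85,-40,12,0,0],[85,-40.5,12.5,0,0],[85,0,0,20,0],[85,0,0,15,0],[85,0,0,0,0]]}' | python3 inch.py>/dev/null; echo '{"deltas":[[85,0,0,0,0]]}' | python3 inch.py>/dev/null; python3 to.py 466.3 44.5 60 162.5;python3 - <<'E'
from fit import *
t=cam("top");s=cam("side")
cv2.imwrite("pics/m7.png",np.hstack([crop(s,300,150,90,100,6)]))
E
```

```text
t 19.85 pos [466.3  44.1  60.5] ydir 162.8 q [ 0.53 -0.27 -0.54  0.   -1.3  -0.83] w 85.1 F [0.5 0.2 0.3]
tool d now [-0.4  0.1  0.5] turn tool z 0.005
tool d after turn [-0.4  0.1  0.5]
```

View pics/m7.png

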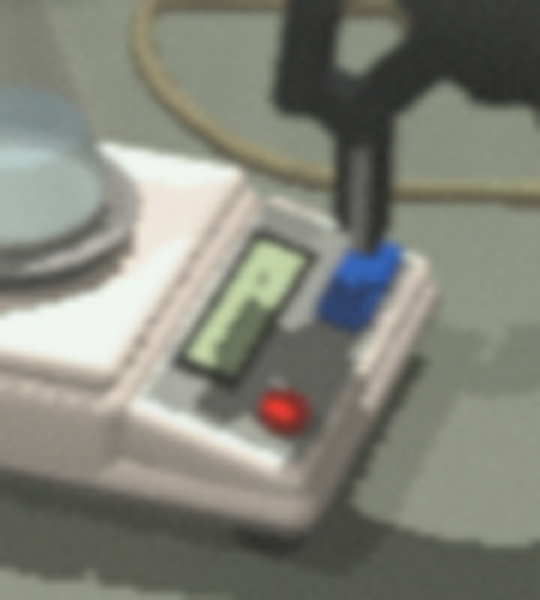

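The fingertip at (362,250), about 12 mm above, lines up with the key centre at (362,287) once lowered. Now I press.

```bash
echo '{"deltas":[[85,0,0,5,0],[85,0,0,5,0],[85,0,0,2,0],[85,0,0,0,0]]}' | python3 inch.py|grep -E "pos|wrist"; echo '{"deltas":[[85,0,0,2,0],[85,0,0,0,0]]}' | python3 inch.py|grep -E "pos|wrist"; echo '{"deltas":[[85,0,0,2,0],[85,0,0,0,0]]}' | python3 inch.py|grep -E "pos|wrist"
```

```text
tool_pos: [466.0, 44.1, 47.8]
wrist_force: [0.3, -0.4, 0.6]
tool_pos: [466.4, 44.2, 46.3]
wrist_force: [-0.5, -0.8, 2.2]
tool_pos: [466.6, 44.3, 44.5]
wrist_force: [0.8, -2.0, 3.4]
```

```bash
echo '{"deltas":[[85,0,0,1,0],[85,0,0,0,0]]}' | python3 inch.py|grep -E "pos|wrist"; echo '{"deltas":[[85,0,0,1,0],[85,0,0,0,0]]}' | python3 inch.py|grep -E "pos|wrist"; echo '{"deltas":[[85,0,0,1,0],[85,0,0,0,0]]}' | python3 inch.py|grep -E "pos|wrist"
```

```text
tool_pos: [466.7, 44.3, 43.6]
wrist_force: [0.8, -1.6, 3.7]
tool_pos: [466.9, 44.3, 43.3]
wrist_force: [-0.6, -2.4, 7.4]
tool_pos: [467.0, 44.3, 43.0]
wrist_force: [-3.3, -1.8, 11.5]
```

The force rises stiffly, so the key is bottomed. Release, back away and check.

```bash
echo '{"deltas":[[85,0,0,0,0],[85,0,0,-5,0],[85,0,0,-15,0],[85,0,20,-30,0],[85,0,40,-20,0]]}' | python3 inch.py>/dev/null; echo '{"deltas":[[85,0,20,0,0],[85,0,0,0,0],[85,0,0,0,0]]}' | python3 inch.py
python3 - <<'E'
from fit import *
s=cam("side");s["frame"]=np.mean([cam("side")["frame"] for _ in range(6)],0).astype(np.uint8)
g=cv2.cvtColor(s["frame"],cv2.COLOR_BGR2GRAY);print("side row",g[183:186,273:333].mean(0).astype(int).tolist())
print(keys(s))
E
python3 track.py
```

```text
t: 22.15
tool_pos: [389.4, 68.5, 110.6]
eef_rot: [1.864, -2.529, -0.002]
wrist_force: [-0.4, -0.3, -0.0]
grip_width: 85.2
grasp_force: 0.0
side row [149, 171, 201, 225, 236, 236, 226, 198, 180, 165, 149, 136, 134, 148, 164, 172, 175, 176, 176, 177, 177, 177, 176, 176, 175, 175, 174, 174, 173, 173, 172, 172, 171, 170, 169, 168, 167, 167, 167, 167, 167, 164, 153, 133, 122, 133, 143, 147, 156, 165, 192, 218, 225, 226, 226, 226, 226, 226, 226, 226]
[[359.47368421 196.22105263]
 [347.03846154 217.69230769]]
liquid 0.86 [-6.5 -2.5] moved mm [12.  -7.9]
bottom 0.87 [-8.75 -3.5 ] moved mm [ 16.1 -10.8]
rim 0.91 [-7.75 -1.75] moved mm [13.5 -5.9]
```

The flask hasn't moved and the key is back up, so I'm handing in.

```bash
python3 -c "
from workcell import arm, capture, close_job
print(close_job())"
```

```text
the job is handed in; nothing more can be done
None
```

I nudged the flask to within about 2 mm of the pan's centre by my camera measurements, pressed the tare key until it bottomed (11.5 N) and released it, and handed the job in at about 22 s; no verdict was shown.

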